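# Stand a gas cylinder up in its holder and shut the gate

### The job

Slide the lying gas cylinder along the holder's runway until its base butts against the stop plate, then, keeping its base down on the runway against the stop, tip the valve end up until the cylinder stands upright between the cheeks. Then swing the gate fully shut across the front of it and let go of everything. Do not knock over the small amber bottle that stands near the holder.

Things in the scene. Friction and masses are not known exactly. Their poses are not given: they have to be found in the camera images.
- holder: Fixed cylinder holder of grey paint and bare steel. Origin: on the bench top, under the middle of the stop plate's working face; x runs along the runway away from the stop plate, z is up. The runway is the top of a plinth 76 mm wide and 20 mm high, x = -14 to 142 mm. Two low guides on it, 54 mm apart inside and 12 mm high, reach to x = 138 mm and keep the cylinder from rolling.
- stop_foot (a point): Foot of the stop plate's working face, on the runway (20 mm above the bench), above the holder's origin; same axes. The face looks to +x. The plate and two side cheeks (x = 0 to 48 mm, 54 mm apart inside, 5 mm thick) stand up to 125 mm above the bench.
- gas_base (a point): Centre of the flat round base of the loose aluminium gas cylinder (0.3 to 0.6 kg). Its x axis points from base to valve: level at the start along the holder's x, straight up when it stands. Body 50 mm in diameter, 130 mm long. It lies on the runway, axis 45 mm above the bench, base 20 to 40 mm from the stop plate. Standing in place: base centre about 25 mm from the stop plate, top 205 mm above the bench.
- gas_valve (a point): Centre of the brass valve, 165 mm from the base on the cylinder's axis; axes as gas_base. The valve is 22 mm in diameter, from 145 to 185 mm (the end) from the base; between it and the body is a shoulder 36 mm in diameter. The valve overhangs the end of the plinth, also when the base touches the stop, with 34 mm free under it.
- gate_hinge (a point): Point on the vertical hinge axis of the gate, at mid-height of the bar (105 mm above the bench), at x = 58 mm, y = 36 mm in the holder's frame; same axes as the holder.
- gate_tip (a point): End of the gate, on the axis of its upright black handle pin (11 mm in diameter, top 122 mm above the bench), at mid-height of the bar, 106 mm from the hinge axis. The gate is an aluminium bar 8 mm thick and 14 mm high, 98 to 112 mm above the bench. The y axis points along the bar from this tip to the hinge.
- gate (a joint): Angle of the gate, rad: 0 = shut against its end stop, the bar pointing along the holder's -y across the front of the standing cylinder, 4 mm clear of it; grows as the gate opens, counter-clockwise from above, to 2.6. It starts at 1.9 to 2.5 and stays where it is left (friction 0.04 N m, no spring).
- flux_center (a point): Half-way up a small amber bottle with a black cap standing loose on the bench to the right of the holder, 34 mm in diameter and 85 mm high. Leave it standing.
Mind the look-alikes: they are no part of the job. Of the things like the holder, leave any that is pink or purple; of the rest the larger one is meant.

How it is judged:
By the outcome, as a careful person would: the job done as asked, in the order asked, and still so for the second after the job is handed in, with the robot touching nothing.
It also fails if it takes over 61 s, if anything falls off the work surface, if the arm or the gripper's body presses on something with over 40 N, if the wrist force passes 120 N, or if a joint passes its speed limit or range.

### The arm

A 6-joint arm with a two-finger parallel gripper is mounted at the origin on a cart in front of the work surface, level with it; the furniture and walls round the work are solid. World frame = base frame: x ahead of the robot, y to its left, z up, the work surface at z = 0. Lengths are in mm, angles in rad, forces in N, time in s.
With the tool pointing down it reaches from about 300 to 775 mm from the base axis. Payload 14.6 kg.
Tool frame: the origin (TCP) lies between the finger pads; the fingertips stand 25 mm ahead of it and the grasp point (between the pads) lies 6 mm ahead of it; z points along the fingers, y is the line along which they close (so a half turn about z gives the same grasp; the last joint's range is limited). The gripper opens to 94 mm and grips with 3 to 60 N. Pads are 16 mm wide; open, the fingers measure 119 mm over their backs; the gripper's body (75 mm by 177 mm) begins 78 mm behind the grasp point.
Start: joints at [1.13, 0.3, 1.521, -0, 1.321, -0.067], TCP at [200.832, 512.012, 230.446] pointing down, gripper open.
Joint ranges: [-3.03, 3.03], [-0.79, 2.21], [0.23, 2.52], [-1.04, 4.18], [0, 3.07], [-2.55, 2.55]. Speed limits (rad/s): [2.22, 2.22, 2.57, 3.14, 3.14, 3.14].

### API

Orientations are given as [roll, pitch, yaw] about the fixed x, y, z axes, in that order (R = Rz(yaw) Ry(pitch) Rx(roll)).
In Python, from cell import manip gives the robot as it stands. The module is installed in compiled form; this text tells all that it offers.
- The arm moves only by the tool step_arm, never from a script. Its argument "series" is one flat list of numbers, 5 for each row, row after row: the shift along the world's x, y, z in mm, then the turn about the world's z in rad, then the closure, from 0 (fully open) to 1 (shut). In form: [dx, dy, dz, spin, jaw, dx, dy, dz, spin, jaw, ...]. A call has 1 to 20 rows; each row shifts and turns the commanded pose from where the row before left it; what a row does not reach is not made up. A row lasts 1/8 s, in which the tool goes at most 62.5 mm and 10.7 degrees, less where a joint would pass 70% of its speed; a pose out of reach is approached as far as the arm can. A call is refused whole if a number of a shift passes 62.5 or a number of a turn 0.188, either way. A call with a gripper value outside its range is refused whole. The fingers move at their own pace and stop on an object; "squeeze" is the grip in N (left out, the last holds). Time passes only in rows, so rows that do not move let the fingers close. It gives the time, the measured TCP pose, the force, the opening and the grip force at its end, in the units of the state.
- manip.read_state(): the state, without advancing time (a new reading comes with each control period).
- manip.camera(name): name is "scene" or "top" or "wrist"; returns (picture, depth): 384x512x3 uint8, blue, green, red; 384x512 float32, mm along the optical axis (not along the pixel's ray), 0 where there is no reading.
- manip.camera_info(name): a dict with "fovy" (degrees; the focal length in pixels is half the picture's height over the tangent of half this angle, whatever the lens; pixels are square), "cx", "cy" (the principal point, pixels), "eye" and "orientation" of the camera in the world. Camera axes: x right, y down, z forward; pixel columns grow to the right and rows downward; lengths in mm; the calibration is good to about 2 mm. A picture is of the moment at which its call begins: read the wrist's pose just before it. camera_info takes no time and is no camera call; for the wrist camera it gives the pose at the moment of the call.
- manip.sign_off(): hands the job in; it is judged then, once.
The state is a dict: "clock": time; "joints": joint angles; "qd": joint speeds; "effort": joint torques, N m; "eef_pos": TCP position; "eef_rot": TCP orientation; "wrist_force": force on the tool from outside, world axes, zero at the start; "moment": the same for the moment, N m; "finger_gap": finger opening in mm; "finger_force": force on a finger pad.
Only numpy, scipy, OpenCV 4.12 (cv2) and the standard library are available. Lean on these libraries where they do the work, as an engineer would, in place of code of your own. Each camera call takes 0.05 s, during which the arm holds its last target. There are 200 camera calls.

## Working session

There is one attempt and no reset: what is moved stays moved. The work goes in short steps, Python scripts to look and compute and a tool call to move; the robot and the scene stay as the last step left them, time stands still between calls to the robot, and variables do not carry over. Pictures are saved under pics/ and viewed, at most 10 in all, crops included, and the job is handed in when it is done.

Besides the shell and the picture viewer there is one more tool, called after ">>>" in YAML: its name, and indented under it one key for each argument. step_arm: Moves the arm, as the interface text tells. Its arguments: {"type":"object","properties":{"series":{"type":"array"},"squeeze":{"type":"number"}},"required":["series"]}

```bash
mkdir -p pics; cat > h.py <<'E'
import numpy as np, cv2
from cell import manip
from scipy.spatial.transform import Rotation as R
def ori(o):
    o=np.array(o,float)
    return o if o.shape==(3,3) else (R.from_euler('xyz',o).as_matrix() if o.size==3 else R.from_quat(o).as_matrix())
def shot(n):
    i=manip.camera_info(n); p,d=manip.camera(n); np.savez('/tmp/%s.npz'%n,p=p,d=d,eye=i['eye'],M=ori(i['orientation']),k=[i['fovy'],i['cx'],i['cy']]); return p,d,i
def pts(n):
    z=np.load('/tmp/%s.npz'%n); f=192/np.tan(np.radians(z['k'][0])/2); d=z['d']
    v,u=np.mgrid[0:384,0:512]; c=np.stack([(u-z['k'][1])/f*d,(v-z['k'][2])/f*d,d],-1)
    return c@z['M'].T+z['eye'], z['p']
E
python3 - <<'E'
from h import *
a=[]
for n in ['scene','top']:
    p,d,i=shot(n); print(n,i); cv2.imwrite('pics/%s0.png'%n,p)
    a.append(p)
cv2.imwrite('pics/s0.png',cv2.resize(a[0],(800,600))); cv2.imwrite('pics/t0.png',cv2.resize(a[1],(800,600)))
print(manip.read_state())
E
```

```text
scene {'fovy': 56.36250580524411, 'cx': 256.314741063994, 'cy': 191.65383115365663, 'eye': array([-197.29499186, -717.8379885 ,  610.97511308]), 'orientation': array([-2.08490589, -0.0113339 , -0.92767423])}
top {'fovy': 44.499911323148154, 'cx': 258.9165296380302, 'cy': 190.19218991079381, 'eye': array([ 379.52626945, -122.82879975, 1449.87439991]), 'orientation': array([-3.01159391, -0.00836917, -1.54260267])}
{'clock': 0.1, 'joints': array([ 1.13039868e+00,  3.00404482e-01,  1.52152861e+00, -1.79769694e-05,
        1.32068665e+00, -6.65996744e-02]), 'qd': array([ 0.00032345, -0.00282655, -0.00149688, -0.00047339, -0.00196058,
       -0.00194186]), 'effort': array([ 1.21415537e-04, -5.32639289e+01, -3.53286374e+01,  7.09256739e-02,
        2.34449934e-02, -3.78789139e-05]), 'eef_pos': array([200.75094383, 511.82703498, 229.94505288]), 'eef_rot': array([-3.14056669e+00, -5.09783860e-05,  2.76779912e+00]), 'wrist_force': array([ 0.77697739, -0.42152247,  0.02308823]), 'moment': array([ 0.00953638,  0.01006515, -0.02429652]), 'finger_force': 0.0, 'finger_gap': 93.86037704565032}
```

View pics/s0.png

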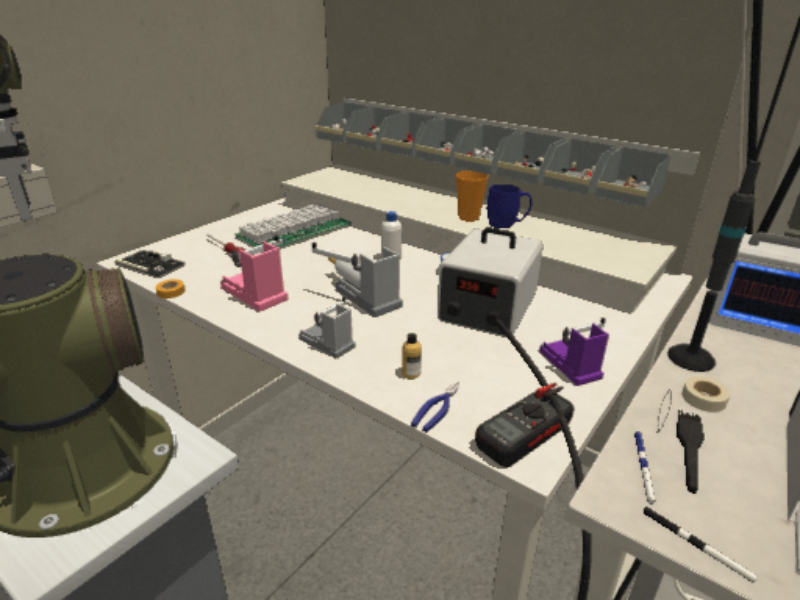

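View pics/t0.png

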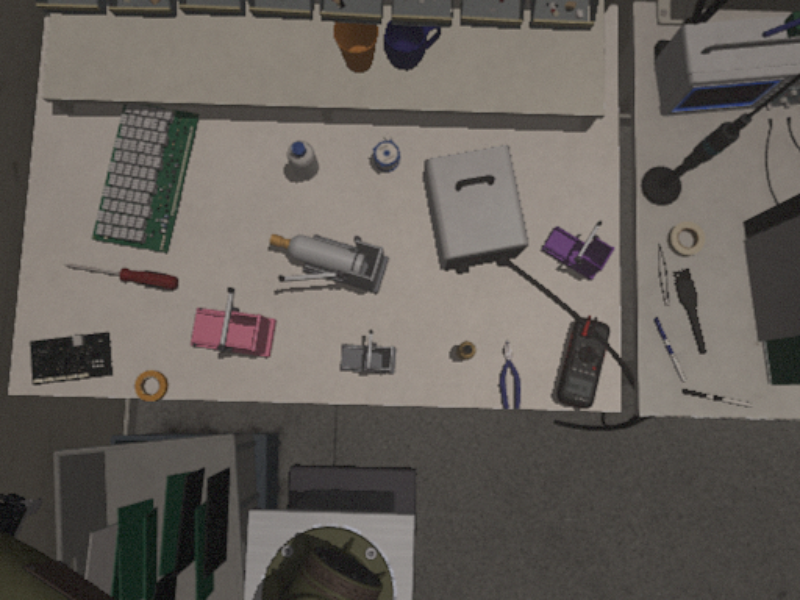

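The job's holder could be any of four in the top view: pink (235,330), purple (578,250), small grey (368,355) or large grey (345,265). The large grey one is right: it is neither pink nor purple, it is the larger of the greys, and the silver cylinder with the brass valve at (278,241) lies on it. Its gate is open, with the tip near (280,285). The amber bottle is at (465,350). I'll check this in a close crop and measure from the depth data.

```bash
python3 - <<'E'
from h import *
P,p=pts('top'); S,_=pts('scene')
c=p[140:200,165:260]; cv2.imwrite('pics/c1.png',cv2.resize(c,(792,500),interpolation=cv2.INTER_CUBIC))
def at(u,v): return P[int(v*.64),int(u*.64)].round(0)
for n,(u,v) in dict(valve=(278,241),body1=(300,247),body2=(350,260),tip=(280,285),bottle=(465,350),white=(300,150),can=(385,155),pink=(235,330),small=(368,355)).items(): print(n,at(u,v))
E
```

```text
valve [665. 122.  54.]
body1 [651.  73.  73.]
body2 [629. -23.  74.]
tip [587. 120.   2.]
bottle [ 462. -242.   91.]
white [824.  74. 128.]
can [848. -81.  43.]
pink [493. 201.  18.]
small [449. -62.  76.]
```

View pics/c1.png

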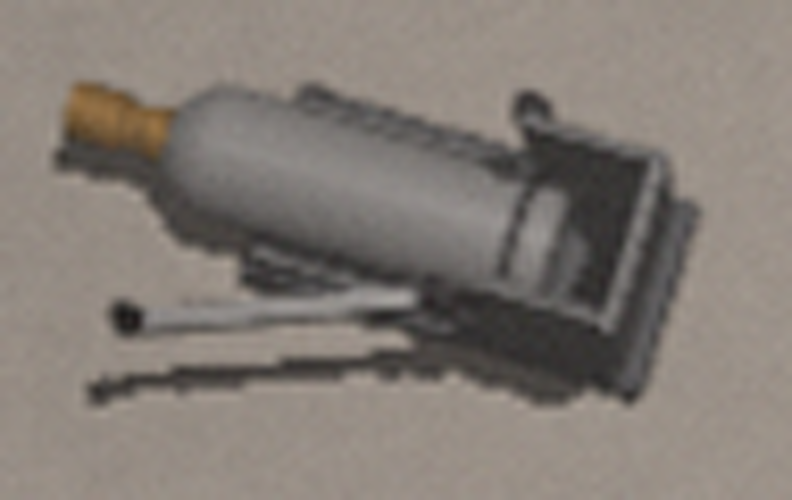

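The close crop confirms it. The valve is at crop pixel (105,115), the stop plate's top edge runs from (655,155) to (605,325), the gate tip is at (125,318), its hinge is near (415,298) and the latch post is at (533,105). Next I fit the poses from the cloud.

```bash
cat > fit.py <<'E'
from h import *
from scipy.optimize import least_squares
def g(P,lo,hi):
    m=(P[...,0]>560)&(P[...,0]<740)&(P[...,1]>-110)&(P[...,1]<170)&(P[...,2]>lo)&(P[...,2]<hi); return P[m]
for n in ['top','scene']:
    P,_=pts(n)
    q=g(P,119,131); print(n,'tops',len(q)); 
    if len(q): print(cv2.minAreaRect(q[:,:2].astype(np.float32)), q[:,:2].round().tolist() if len(q)<60 else '', q[:,2].mean())
    q=g(P,58,80); q=q[q[:,1]>-15]
    # cylinder radius 25, axis z=45: fit x = a+b*y
    f=lambda k: np.hypot((q[:,0]-k[0]-k[1]*q[:,1])/np.hypot(1,k[1]), q[:,2]-45-k[2])-25
    r=least_squares(f,[640,.2,0],loss='soft_l1'); print('axis',r.x,'res',np.abs(r.fun).mean(),'y',q[:,1].min(),q[:,1].max())
    q=g(P,90,116); q=q[(q[:,1]>20)]; print('gate',len(q),q[:,:].round().tolist()[:60])
P,p=pts('top')
def ray(u,v,zz):
    z=np.load('/tmp/top.npz'); f=192/np.tan(np.radians(z['k'][0])/2)
    r=z['M']@np.array([(u-z['k'][1])/f,(v-z['k'][2])/f,1]); return (z['eye']+r*(zz-z['eye'][2])/r[2]).round(1)
C=lambda u,v,z: ray(165+u/8.337-.5,140+v/8.333-.5,z)
print('tip',C(125,318,120),'hinge',C(415,298,110),'valve end',C(70,112,45),'valve/body',C(165,132,45),'plate',C(655,155,125),C(605,325,125),'latch',C(533,105,115))
E
python3 fit.py
```

```text
top tops 137
((618.4788208007812, 9.935897827148438), (79.36347961425781, 187.88674926757812), 0.6912673711776733)  124.78480848079727
axis [6.32877628e+02 2.90721899e-01 9.14996316e-01] res 2.3604325170145337 y -14.710707271743601 133.05750666469777
gate 81 [[594.0, 37.0, 110.0], [595.0, 34.0, 109.0], [594.0, 31.0, 112.0], [594.0, 28.0, 111.0], [594.0, 25.0, 113.0], [595.0, 22.0, 112.0], [590.0, 71.0, 112.0], [590.0, 68.0, 113.0], [590.0, 65.0, 113.0], [590.0, 62.0, 112.0], [591.0, 59.0, 110.0], [591.0, 56.0, 112.0], [591.0, 54.0, 111.0], [590.0, 50.0, 116.0], [591.0, 48.0, 112.0], [591.0, 42.0, 113.0], [591.0, 39.0, 110.0], [592.0, 37.0, 106.0], [591.0, 33.0, 111.0], [591.0, 30.0, 113.0], [591.0, 27.0, 113.0], [591.0, 24.0, 114.0], [591.0, 21.0, 115.0], [586.0, 96.0, 114.0], [586.0, 93.0, 115.0], [587.0, 88.0, 109.0], [586.0, 84.0, 115.0], [587.0, 82.0, 110.0], [587.0, 79.0, 113.0], [587.0, 77.0, 109.0], [587.0, 73.0, 114.0], [587.0, 70.0, 116.0], [587.0, 68.0, 112.0], [587.0, 64.0, 114.0], [587.0, 62.0, 113.0], [588.0, 59.0, 110.0], [588.0, 56.0, 112.0], [588.0, 51.0, 110.0], [588
[... 1541 characters left out ...]
.0, 110.0], [587.0, 51.0, 112.0], [589.0, 48.0, 112.0], [592.0, 47.0, 111.0], [588.0, 39.0, 115.0], [595.0, 40.0, 112.0], [582.0, 85.0, 100.0], [585.0, 82.0, 100.0], [582.0, 74.0, 103.0], [585.0, 73.0, 102.0], [583.0, 66.0, 105.0], [585.0, 64.0, 105.0], [584.0, 58.0, 107.0], [587.0, 56.0, 106.0], [588.0, 52.0, 107.0], [589.0, 49.0, 108.0], [589.0, 44.0, 109.0], [589.0, 40.0, 110.0], [588.0, 35.0, 112.0], [590.0, 32.0, 112.0], [590.0, 27.0, 114.0], [592.0, 24.0, 114.0], [596.0, 23.0, 113.0], [585.0, 69.0, 100.0]]
tip [583.2  99.3 120. ] hinge [594.7   1.  110. ] valve end [670.2 135.7  45. ] valve/body [663.8 100.7  45. ] plate [644.6 -80.9 125. ] [584.8 -65.7 125. ] latch [663.  -37.6 115. ]
```

Fit result: the holder's origin is about (615,-72), with its x axis along (0.26,0.966), a yaw of about 75°. The gate is open about 1.95 rad, with its tip at about (583,99). The gas_valve point is about (665,116). I'll move above the valve and look from there.

>>> step_arm:
  series: [30, -20, 0, -0.1, 0, 36, -30, 0, -0.113, 0, 36, -30, 0, -0.113, 0, 36, -30, 0, -0.113, 0, 36, -30, 0, -0.113, 0, 36, -30, 0, -0.113, 0, 36, -30, 0, -0.113, 0, 36, -30, 0, -0.113, 0, 36, -30, 0, -0.113, 0, 36, -30, 0, -0.113, 0, 36, -30, 0, -0.113, 0, 36, -30, 0, -0.113, 0, 36, -30, 0, -0.113, 0, 3, -11, 0, -0.003, 0, 0, 0, 0, 0, 0, 0, 0, 0, 0, 0]
  squeeze: 15

```text
clock: 2.1
eef_pos: [665.2, 122.1, 230.7]
eef_rot: [-3.142, -0.0, 1.311]
wrist_force: [-0.3, 0.1, 0.5]
finger_gap: 94.4
finger_force: 0.0
```

```bash
python3 - <<'E'
from h import *
s=manip.read_state(); print(s['clock'],s['joints'],s['eef_pos'],s['eef_rot'],s['wrist_force'])
p,d,i=shot('wrist'); print(i); cv2.imwrite('pics/w1.png',cv2.resize(p,(800,600)))
E
```

```text
2.1 [1.27263346e-01 5.91458741e-01 1.10578918e+00 2.02595793e-04
 1.44432864e+00 3.87408116e-01] [665.18244549 122.06150719 230.6955487 ] [-3.14153163e+00 -1.92163747e-04  1.31062600e+00] [-0.30990765  0.11826805  0.46064823]
{'fovy': 69.8942312349089, 'cx': 255.94658901001125, 'cy': 191.82133690357355, 'eye': array([684.25734135, 188.94387018, 385.2156248 ]), 'orientation': array([ 2.89615223e+00, -5.91085436e-04, -2.60380200e-01])}
```

View pics/w1.png

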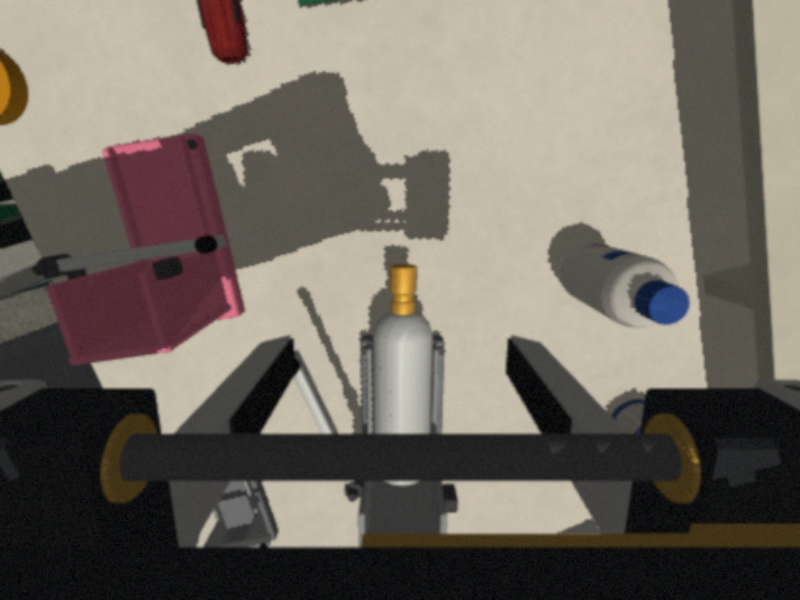

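The wrist view shows the valve end at (403,266) and the valve/shoulder step at about (403,312). The cylinder lies nearly vertical in the picture, and the gate bar goes under the left finger at (300,360). I'll refine from this cloud.

```bash
python3 - <<'E'
from h import *
P,p=pts('wrist')
from scipy.optimize import least_squares
hsv=cv2.cvtColor(p,cv2.COLOR_BGR2HSV); 
m=np.zeros((384,512),bool); m[203:270,238:280]=True
q=P[m]; hs=hsv[m]
b=q[(q[:,2]>55)&(q[:,2]<80)&(hs[:,1]<80)]
f=lambda k: np.hypot((b[:,0]-k[0]-k[1]*(b[:,1]-60))/np.hypot(1,k[1]), b[:,2]-45-k[2])-25
r=least_squares(f,[650,.26,0],loss='soft_l1'); print('axis x=a+k(y-60)',r.x,np.abs(r.fun).mean(),len(b),np.degrees(np.arctan(r.x[1])))
mv=np.zeros((384,512),bool); mv[160:203,240:275]=True
mv&=(hsv[...,1]>120)&(hsv[...,2]>90)&(P[...,2]>38); v=P[mv]; print('valve',len(v),v.mean(0),v[:,2].max())
k=r.x[1]; e=np.array([k,1])/np.hypot(1,k); t=v[:,:2]@e; n=v[:,:2]@np.array([e[1],-e[0]])
t0=np.array([r.x[0],60])@e; print('axial ext',np.percentile(t,[1,99]),'side',np.percentile(n,[2,50,98]),'axis side',np.array([r.x[0],60])@np.array([e[1],-e[0]]))
te=np.percentile(t,99); side=np.array([r.x[0],60])@np.array([e[1],-e[0]])
for a in (185,170,165,0): print(a,((te-185+a)*e+side*np.array([e[1],-e[0]])).round(1))
E
```

```text
axis x=a+k(y-60) [ 6.51315811e+02  2.73041090e-01 -3.83123661e-01] 1.1395090997174075 2257 15.271852955191518
valve 457 [667.03188064 116.52027407  55.64118928] 385.21562479761457
axial ext [268.11994228 306.12348465] side [603.56475258 612.39256658 622.17887686] axis side 612.5119009924806
185 [671.5 134. ]
170 [667.6 119.5]
165 [666.2 114.7]
0 [622.8 -44.5]
```

>>> step_arm:
  series: [3, -1, -20, -0.006, 0, 0, 0, -25, 0, 0, 0, 0, -25, 0, 0, 0, 0, -25, 0, 0, 0, 0, -25, 0, 0, 0, 0, -25, 0, 0, 0, 0, -16, 0, 0, 0, 0, -11, 0, 0, 0, 0, 0, 0, 0, 0, 0, 0, 0, 1, 0, 0, 0, 0, 1, 0, 0, 0, 0, 1, 0, 0, 0, 0, 1, 0, 0, 0, 0, 1, 0, 0, 0, 0, 1, 0, 0, 0, 0, 1, 0, 0, 0, 0, 1]
  squeeze: 15

```text
clock: 4.28
eef_pos: [668.8, 120.0, 58.4]
eef_rot: [-3.141, 0.0, 1.303]
wrist_force: [-1.1, 0.3, 0.1]
finger_gap: 21.5
finger_force: 15.0
```

>>> step_arm:
  series: [-0.8, -2.9, 0, 0, 1, -1.6, -5.8, 0, 0, 1, -1.6, -5.8, 0, 0, 1, -1.6, -5.8, 0, 0, 1, 0, 0, 0, 0, 1]

```text
clock: 4.9
eef_pos: [663.1, 98.8, 58.4]
eef_rot: [-3.141, 0.001, 1.302]
wrist_force: [-0.4, -1.2, 0.1]
finger_gap: 21.6
finger_force: 15.0
```

>>> step_arm:
  series: [-0.5, -1.9, 0, 0, 1, -0.5, -1.9, 0, 0, 1, 0, 0, 0, 0, 1]

```text
clock: 5.28
eef_pos: [662.2, 95.9, 58.5]
eef_rot: [-3.142, 0.0, 1.303]
wrist_force: [-0.3, 0.1, 0.5]
finger_gap: 21.4
finger_force: 15.0
```

>>> step_arm:
  series: [-0.5, -1.9, 0, 0, 1, 0, 0, 0, 0, 1]

```text
clock: 5.52
eef_pos: [661.7, 93.9, 58.5]
eef_rot: [-3.142, 0.0, 1.303]
wrist_force: [-0.2, 0.4, -0.3]
finger_gap: 21.5
finger_force: 15.0
```

>>> step_arm:
  series: [-0.5, -1.9, 0, 0, 1, 0, 0, 0, 0, 1]

```text
clock: 5.78
eef_pos: [661.2, 92.1, 58.5]
eef_rot: [-3.142, -0.0, 1.303]
wrist_force: [0.7, 2.2, 0.1]
finger_gap: 21.5
finger_force: 15.0
```

>>> step_arm:
  series: [-0.5, -1.9, 0, 0, 1, 0, 0, 0, 0, 1]

```text
clock: 6.02
eef_pos: [660.8, 91.8, 58.5]
eef_rot: [-3.142, -0.002, 1.303]
wrist_force: [2.4, 11.0, -1.4]
finger_gap: 21.7
finger_force: 15.0
```

Contact with the stop shows at 11 N, so the base is butted. Next I compute the tipping path: the base's upper edge slides down the plate while its lower edge slides along the runway.

```bash
python3 - <<'E'
import numpy as np
L=171; th=np.radians(np.linspace(0,90,37)); 
x=25*np.sin(th)+L*np.cos(th); z=20+25*np.cos(th)+L*np.sin(th)-1.5*np.sin(th)
W=np.stack([x*.263,x*.965,z],1)
r=np.diff(np.round(W-W[0],1),axis=0)
for k in (0,18): print([f'{a:.1f}' for v in r[k:k+18] for a in v])
E
```

```text
['0.2', '0.9', '7.4', '0.2', '0.6', '7.3', '0.1', '0.2', '7.2', '0.0', '0.0', '7.2', '-0.1', '-0.4', '7.0', '-0.2', '-0.7', '6.9', '-0.3', '-1.0', '6.8', '-0.4', '-1.3', '6.7', '-0.4', '-1.6', '6.5', '-0.5', '-2.0', '6.3', '-0.6', '-2.2', '6.1', '-0.7', '-2.5', '6.0', '-0.8', '-2.9', '5.8', '-0.9', '-3.1', '5.5', '-0.9', '-3.4', '5.3', '-1.0', '-3.7', '5.1', '-1.1', '-4.0', '4.8', '-1.1', '-4.2', '4.6']
['-1.2', '-4.4', '4.4', '-1.3', '-4.8', '4.0', '-1.4', '-4.9', '3.8', '-1.4', '-5.2', '3.5', '-1.5', '-5.4', '3.2', '-1.5', '-5.6', '2.9', '-1.6', '-5.8', '2.6', '-1.6', '-6.0', '2.3', '-1.7', '-6.2', '2.0', '-1.7', '-6.3', '1.6', '-1.8', '-6.5', '1.4', '-1.8', '-6.6', '1.0', '-1.8', '-6.7', '0.7', '-1.9', '-6.9', '0.4', '-1.9', '-7.0', '0.0', '-1.9', '-7.0', '-0.3', '-1.9', '-7.1', '-0.6', '-2.0', '-7.2', '-0.9']
```

>>> step_arm:
  series: [0.2, 0.9, 7.4, 0, 1, 0.2, 0.6, 7.3, 0, 1, 0.1, 0.2, 7.2, 0, 1, 0, 0, 7.2, 0, 1, -0.1, -0.4, 7, 0, 1, -0.2, -0.7, 6.9, 0, 1, 0, 0, 0, 0, 1]

```text
clock: 6.9
eef_pos: [661.1, 90.6, 102.1]
eef_rot: [3.141, -0.0, 1.303]
wrist_force: [-0.5, 0.3, -2.0]
finger_gap: 21.8
finger_force: 15.0
```

>>> step_arm:
  series: [-0.5, -1.5, 6.8, 0, 1, -0.5, -1.8, 6.7, 0, 1, -0.4, -1.6, 6.5, 0, 1, -0.5, -2, 6.3, 0, 1, -0.6, -2.2, 6.1, 0, 1, -0.7, -2.5, 6, 0, 1, -0.8, -2.9, 5.8, 0, 1, -0.9, -3.1, 5.5, 0, 1, -0.9, -3.4, 5.3, 0, 1, -1, -3.7, 5.1, 0, 1, 0, 0, 0, 0, 1]

```text
clock: 8.28
eef_pos: [654.3, 65.8, 162.1]
eef_rot: [3.141, -0.0, 1.302]
wrist_force: [-0.5, 1.1, -2.7]
finger_gap: 21.3
finger_force: 15.0
```

```bash
python3 - <<'E'
from h import *
p,d,i=shot('scene'); cv2.imwrite('pics/s2.png',cv2.resize(p[130:220,170:290],(800,600),interpolation=cv2.INTER_CUBIC))
E
```

```text
(no output)
```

View pics/s2.png

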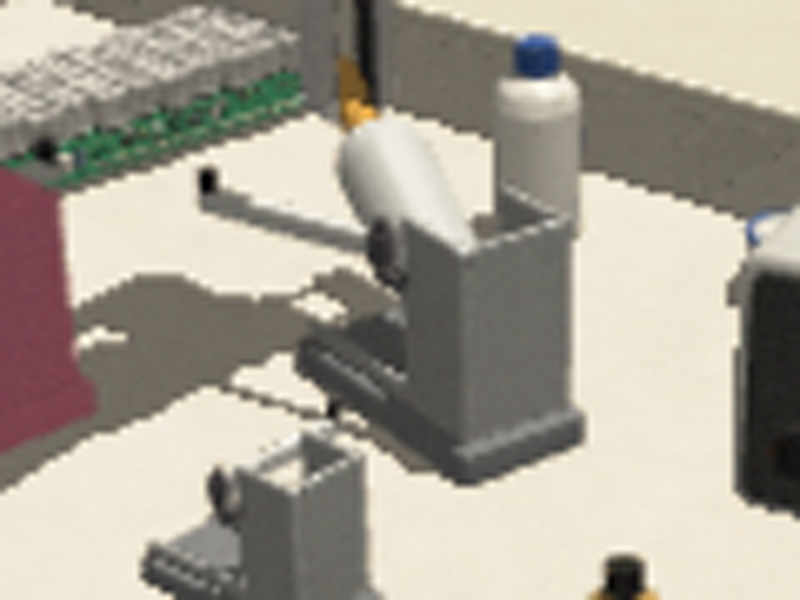

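The picture shows the cylinder tipped about 40°, with the valve in the fingers at (355,100), the base inside the cheeks, and the gate clear with its pin at (207,182). Forces are light, so I continue the path.

>>> step_arm:
  series: [-1.1, -4, 4.8, 0, 1, -1.1, -4.2, 4.6, 0, 1, -1.2, -4.4, 4.4, 0, 1, -1.3, -4.8, 4, 0, 1, -1.4, -4.9, 3.8, 0, 1, -1.4, -5.2, 3.5, 0, 1, -1.5, -5.4, 3.2, 0, 1, -1.5, -5.6, 2.9, 0, 1, -1.6, -5.8, 2.6, 0, 1, -1.6, -6, 2.3, 0, 1, 0, 0, 0, 0, 1]

```text
clock: 9.7
eef_pos: [640.4, 15.3, 197.9]
eef_rot: [3.141, -0.0, 1.302]
wrist_force: [-0.4, 0.2, -3.0]
finger_gap: 21.0
finger_force: 15.0
```

>>> step_arm:
  series: [-1.7, -6.2, 2, 0, 1, -1.7, -6.3, 1.6, 0, 1, -1.8, -6.5, 1.4, 0, 1, -1.8, -6.6, 1, 0, 1, -1.8, -6.7, 0.7, 0, 1, -1.9, -6.9, 0.4, 0, 1, -1.9, -7, 0, 0, 1, 0, 0, 0, 0, 1]

```text
clock: 10.7
eef_pos: [627.8, -31.0, 205.0]
eef_rot: [3.141, 0.0, 1.302]
wrist_force: [0.3, -0.1, 2.6]
finger_gap: 21.7
finger_force: 15.0
```

>>> step_arm:
  series: [-1.9, -7, -0.3, 0, 1, -1.9, -7.1, -0.6, 0, 1, 0, 0, 0, 0, 1]

```text
clock: 11.08
eef_pos: [624.0, -45.3, 204.1]
eef_rot: [3.141, 0.0, 1.302]
wrist_force: [0.4, -0.4, 5.7]
finger_gap: 21.4
finger_force: 15.0
```

>>> step_arm:
  series: [-0.5, -1.9, 0, 0, 1, -0.3, -1, 0, 0, 1, 0, 0, 0, 0, 1]

```text
clock: 11.45
eef_pos: [623.2, -47.5, 203.9]
eef_rot: [3.142, 0.0, 1.303]
wrist_force: [0.3, -0.2, 4.9]
finger_gap: 22.0
finger_force: 15.0
```

>>> step_arm:
  series: [-0.3, -1, 0, 0, 1, 0, 0, 0, 0, 1]

```text
clock: 11.7
eef_pos: [622.9, -48.4, 203.8]
eef_rot: [-3.142, 0.0, 1.303]
wrist_force: [-0.2, 0.7, 5.1]
finger_gap: 21.5
finger_force: 15.0
```

>>> step_arm:
  series: [-0.3, -1, 0, 0, 1, 0, 0, 0, 0, 1]

```text
clock: 11.95
eef_pos: [622.6, -49.4, 203.7]
eef_rot: [-3.141, 0.0, 1.303]
wrist_force: [0.8, 0.5, 3.6]
finger_gap: 21.7
finger_force: 15.0
```

>>> step_arm:
  series: [-0.3, -1, 0, 0, 1, 0, 0, 0, 0, 1]

```text
clock: 12.2
eef_pos: [622.2, -50.4, 203.6]
eef_rot: [-3.141, 0.0, 1.303]
wrist_force: [0.9, 0.2, 1.4]
finger_gap: 21.9
finger_force: 15.0
```

```bash
python3 - <<'E'
from h import *
p,d,i=shot('scene'); w,d2,i2=shot('wrist')
a=cv2.resize(p[120:220,190:270],(400,500),interpolation=cv2.INTER_CUBIC); b=cv2.resize(w[230:384,196:320],(400,500),interpolation=cv2.INTER_CUBIC)
cv2.imwrite('pics/s3.png',np.hstack([a,b]))
for n in ('scene','wrist'):
    P,_=pts(n); m=(np.abs(P[...,0]-623)<45)&(np.abs(P[...,1]+48)<45)&(P[...,2]>128)&(P[...,2]<148); q=P[m]; 
    print(n,len(q)); 
    if len(q)>20:
        from scipy.optimize import least_squares
        f=lambda k: np.hypot(q[:,0]-k[0]-k[2]*(q[:,2]-138),q[:,1]-k[1]-k[3]*(q[:,2]-138))-25
        r=least_squares(f,[623,-48,0,0],loss='soft_l1'); print(r.x,np.abs(r.fun).mean())
E
```

```text
scene 96
[ 6.26471972e+02 -4.74907275e+01  1.10256287e-02  8.65278620e-02] 0.9906069907848968
wrist 169
[ 6.24550014e+02 -4.56435258e+01  7.73946821e-03  2.78385236e-02] 0.12107455158137491
```

View pics/s3.png

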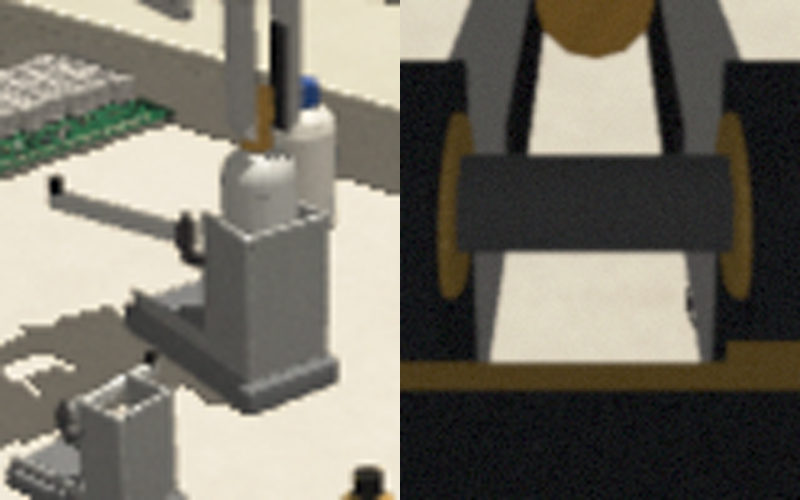

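The cylinder is almost upright inside the cheeks, with a lean of about 2° and its base in place. I'll nudge it slightly more, then release gently so that it settles flat.

>>> step_arm:
  series: [-0.4, -1.5, 0, 0, 1, -0.4, -1.5, 0, 0, 1, 0, 0, 0, 0, 1]

```text
clock: 12.68
eef_pos: [621.3, -53.5, 203.4]
eef_rot: [-3.141, 0.0, 1.303]
wrist_force: [0.5, 0.3, -3.3]
finger_gap: 21.5
finger_force: 15.0
```

>>> step_arm:
  series: [0, 0, 0, 0, 0.72, 0, 0, 0, 0, 0.67, 0, 0, 0, 0, 0.6, 0, 0, 0, 0, 0.6, 0, 0, 0, 0, 0.6]

```text
clock: 13.3
eef_pos: [621.6, -53.4, 203.9]
eef_rot: [3.142, 0.0, 1.303]
wrist_force: [0.7, -0.1, 0.5]
finger_gap: 37.8
finger_force: 0.0
```

```bash
cat > up.py <<'E'
from h import *
from scipy.optimize import least_squares
shot('scene'); shot('wrist'); shot('top')
for n in ('scene','wrist','top'):
    P,_=pts(n); m=(np.abs(P[...,0]-623)<45)&(np.abs(P[...,1]+48)<45)&(P[...,2]>128)&(P[...,2]<148); q=P[m]
    if len(q)>20:
        f=lambda k: np.hypot(q[:,0]-k[0]-k[2]*(q[:,2]-138),q[:,1]-k[1]-k[3]*(q[:,2]-138))-25
        r=least_squares(f,[623,-48,0,0],loss='soft_l1'); print(n,r.x.round(3),np.abs(r.fun).mean())
E
python3 up.py
```

```text
scene [ 6.25076e+02 -5.09550e+01  1.30000e-02 -3.00000e-02] 1.3149416662381799
wrist [ 6.23579e+02 -4.91060e+01 -3.00000e-03 -4.00000e-03] 0.12348204225957997
```

Released: the cylinder stands upright (tilt about 0) with its axis at (623.6,-49.1). I lift off, turn 90° with the fingers shut, and move to the outer side of the gate tip.

>>> step_arm:
  series: [0, 0, 10, 0, 0.6, 0, 0, 15, 0, 0.6, 0, 0, 20, 0, 0.6, 0, 0, 20, 0, 0.6, -7.6, 14.5, 0, 0.157, 0.6, -7.6, 14.5, 0, 0.157, 0.6, -7.6, 14.5, 0, 0.157, 1, -7.6, 14.5, 0, 0.157, 1, -7.6, 14.5, 0, 0.157, 1, -7.6, 14.5, 0, 0.157, 1, -7.6, 14.5, 0, 0.157, 1, -7.6, 14.5, 0, 0.157, 1, -7.6, 14.5, 0, 0.157, 1, -7.6, 14.5, 0, 0.158, 1, 0, 0, 0, 0, 1, 0, 0, 0, 0, 1]

```text
clock: 15.45
eef_pos: [545.8, 91.2, 269.4]
eef_rot: [3.141, 0.001, 2.87]
wrist_force: [0.1, -0.3, 0.4]
finger_gap: 0.4
finger_force: 0.0
```

```bash
python3 - <<'E'
from h import *
s=manip.read_state(); print(s['eef_pos'],s['joints'])
a=[]
for n in ('top','wrist'): p,d,i=shot(n); a.append(p)
cv2.imwrite('pics/m4.png',np.hstack([cv2.resize(a[0][110:230,150:270],(400,400),interpolation=cv2.INTER_CUBIC),cv2.resize(a[1],(400,400*384//512)).copy() if 0 else cv2.copyMakeBorder(cv2.resize(a[1],(400,300)),0,100,0,0,cv2.BORDER_CONSTANT)]))
import numpy as np
o=np.array([617,-73.2]);e=np.array([.263,.965]);n=np.array([-.965,.263])
def w(th):
    d=4.5+12.5*abs(np.cos(th))+9*abs(np.sin(th)); 
    h=np.array([58,36])+97*np.array([np.sin(th),-np.cos(th)])+d*np.array([np.cos(th),np.sin(th)]); return o+h[0]*e+h[1]*n
ths=np.linspace(1.95,0,31); W=np.array([w(t) for t in ths]).round(1); print('start',W[0],'end',W[-1])
r=np.diff(W,axis=0); print([f'{a:.1f},{b:.1f}' for a,b in r])
E
```

```text
[545.81579876  91.21684015 269.44410996] [ 9.94446643e-02  2.80105438e-01  1.45555490e+00 -9.44050236e-05
  1.40518962e+00 -1.19991423e+00]
start [569.2  86.7] end [695.6 -16.9]
['6.7,1.6', '6.9,1.2', '7.1,0.7', '7.0,0.2', '7.2,-0.3', '6.8,-0.8', '5.6,-0.8', '5.5,-1.2', '5.5,-1.4', '5.4,-1.8', '5.4,-2.2', '5.3,-2.5', '5.2,-2.9', '5.1,-3.2', '4.9,-3.5', '4.7,-3.9', '4.5,-4.2', '4.3,-4.6', '4.0,-4.9', '3.7,-5.2', '3.4,-5.5', '3.0,-5.7', '2.7,-6.0', '2.3,-6.2', '1.8,-6.5', '1.4,-6.6', '1.0,-6.7', '0.5,-6.8', '0.0,-6.9', '-0.5,-7.0']
```

View pics/m4.png

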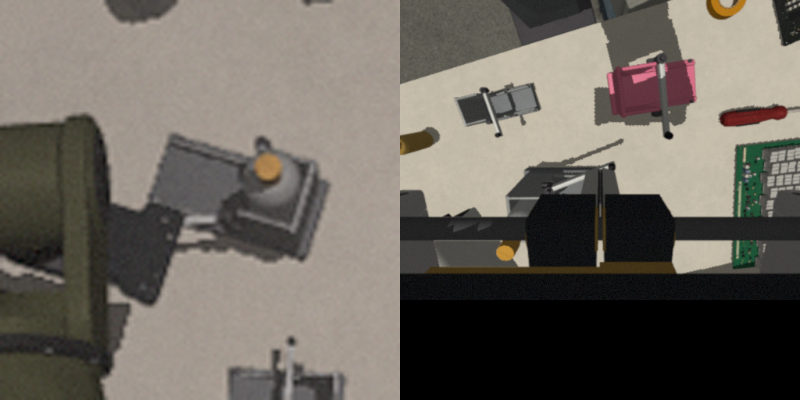

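The cylinder stands between the cheeks, and the gate pin shows at wrist pixel (269,212). Before descending I check the pin's world position.

```bash
python3 - <<'E'
from h import *
P,p=pts('wrist')
q=P[205:222,262:276].reshape(-1,3); q=q[(q[:,2]>85)&(q[:,2]<130)]; print(len(q)); t=q[q[:,2]>114]; print(t.round(0).tolist()[:30])
g=P[200:250,170:276].reshape(-1,3); g=g[(g[:,2]>96)&(g[:,2]<117)&(g[:,0]<615)&(g[:,1]>25)]; k=np.polyfit(g[:,1],g[:,0],1); print(len(g),k,g[:,1].min(),g[:,1].max(), g[:,2].max(), np.polyval(k,98))
E
```

```text
126
[[578.0, 96.0, 114.0], [578.0, 97.0, 115.0], [579.0, 98.0, 114.0], [579.0, 100.0, 114.0], [579.0, 101.0, 114.0], [579.0, 95.0, 114.0], [578.0, 96.0, 117.0], [578.0, 97.0, 118.0], [578.0, 98.0, 121.0], [579.0, 99.0, 119.0], [579.0, 100.0, 118.0], [580.0, 102.0, 118.0], [579.0, 95.0, 118.0], [579.0, 96.0, 119.0], [578.0, 97.0, 122.0], [579.0, 98.0, 121.0], [579.0, 99.0, 122.0], [580.0, 100.0, 121.0], [580.0, 101.0, 120.0], [582.0, 102.0, 115.0], [580.0, 93.0, 116.0], [579.0, 94.0, 121.0], [579.0, 96.0, 123.0], [579.0, 97.0, 123.0], [580.0, 98.0, 121.0], [580.0, 99.0, 123.0], [580.0, 100.0, 122.0], [580.0, 101.0, 123.0], [582.0, 102.0, 119.0], [580.0, 93.0, 120.0]]
300 [-1.47430373e-01  5.94420863e+02] 25.22184233027025 103.43527846127742 115.76958009214934 579.9726864551255
```

>>> step_arm:
  series: [0, 0, -20, 0, 1, 0, 0, -25, 0, 1, 0, 0, -25, 0, 1, 0, 0, -25, 0, 1, 0, 0, -23, 0, 1, 0, 0, -20, 0, 1, 0, 0, 0, 0, 1, 6, -1.5, 0, 0, 1, 6, -1.5, 0, 0, 1, 6, -1.5, 0, 0, 1, 5.4, 0, 0, 0, 1, 0, 0, 0, 0, 1]

```text
clock: 17.05
eef_pos: [569.2, 87.1, 130.8]
eef_rot: [-3.142, -0.0, 2.874]
wrist_force: [0.6, -0.1, -0.6]
finger_gap: 0.4
finger_force: 0.0
```

>>> step_arm:
  series: [6.7, 1.6, 0, 0, 1, 6.9, 1.2, 0, 0, 1, 7.1, 0.7, 0, 0, 1, 7, 0.2, 0, 0, 1, 7.2, -0.3, 0, 0, 1, 6.8, -0.8, 0, 0, 1, 5.6, -0.8, 0, 0, 1, 5.5, -1.2, 0, 0, 1, 5.5, -1.4, 0, 0, 1, 5.4, -1.8, 0, 0, 1, 0, 0, 0, 0, 1]

```text
clock: 18.42
eef_pos: [632.9, 84.4, 130.8]
eef_rot: [3.142, 0.0, 2.874]
wrist_force: [0.7, 0.3, -0.2]
finger_gap: 0.4
finger_force: 0.0
```

```bash
python3 - <<'E'
from h import *
p,d,i=shot('scene'); w,d,i=shot('wrist')
cv2.imwrite('pics/m5.png',np.hstack([cv2.resize(p[115:215,185:285],(400,400),interpolation=cv2.INTER_CUBIC),cv2.copyMakeBorder(cv2.resize(w,(400,300)),0,100,0,0,cv2.BORDER_CONSTANT)]))
E
```

```text
(no output)
```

View pics/m5.png

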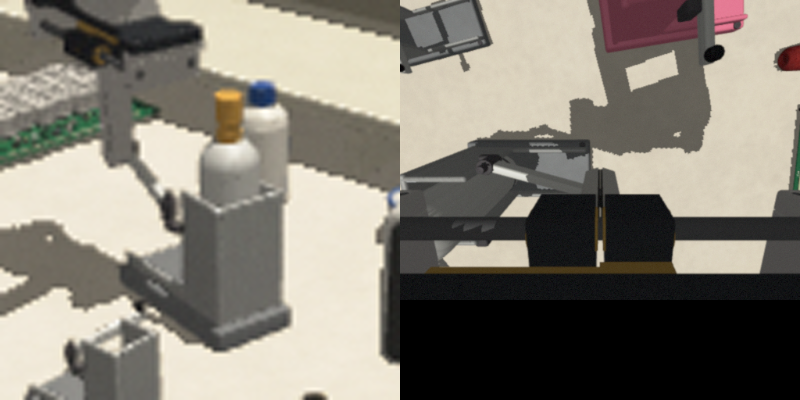

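The gate is following: the bar runs from the hinge at (170,210) to the fingertips at (118,160). I continue the arc.

>>> step_arm:
  series: [5.4, -2.2, 0, 0, 1, 5.3, -2.5, 0, 0, 1, 5.2, -2.9, 0, 0, 1, 5.1, -3.2, 0, 0, 1, 4.9, -3.5, 0, 0, 1, 4.7, -3.9, 0, 0, 1, 4.5, -4.2, 0, 0, 1, 4.3, -4.6, 0, 0, 1, 4, -4.9, 0, 0, 1, 3.7, -5.2, 0, 0, 1, 0, 0, 0, 0, 1]

```text
clock: 19.9
eef_pos: [680.0, 46.9, 130.8]
eef_rot: [3.142, 0.0, 2.873]
wrist_force: [-1.1, -0.0, 0.3]
finger_gap: 0.9
finger_force: 0.0
```

>>> step_arm:
  series: [3.4, -5.5, 0, 0, 1, 3, -5.7, 0, 0, 1, 2.7, -6, 0, 0, 1, 2.3, -6.2, 0, 0, 1, 1.8, -6.5, 0, 0, 1, 1.4, -6.6, 0, 0, 1, 1, -6.7, 0, 0, 1, 0, 0, 0, 0, 1]

```text
clock: 20.9
eef_pos: [691.4, 3.6, 130.3]
eef_rot: [-3.138, -0.012, 2.873]
wrist_force: [-39.2, -0.1, 16.5]
finger_gap: 0.6
finger_force: 19.7
```

```bash
cat > gate.py <<'E'
from h import *
shot('top'); P,p=pts('top')
from h import manip
print(manip.read_state()['eef_pos'],manip.read_state()['clock'])
o=np.array([617,-73.2]);e=np.array([.263,.965]);n=np.array([-.965,.263])
q=P.reshape(-1,3); h=np.c_[(q[:,:2]-o)@e,(q[:,:2]-o)@n,q[:,2]]
g=h[(h[:,2]>96)&(h[:,2]<118)&(h[:,0]>52)&(h[:,0]<190)&(h[:,1]>-90)&(h[:,1]<30)]; print(len(g)); 
if len(g)>8:
    k=np.polyfit(g[:,1],g[:,0],1); print('x=',k,'y',g[:,1].min(),g[:,1].max(),'x',g[:,0].min(),g[:,0].max(),'theta',np.arctan(-k[0]))
cv2.imwrite('pics/g.png',cv2.resize(p[130:210,190:270],(600,600),interpolation=cv2.INTER_CUBIC))
E
python3 gate.py
```

```text
[691.36810112   3.76043325 130.33730804] 20.95
2
```

A 39 N force appeared because the finger is wedged radially against the pin. I relieve it by moving back toward the hinge.

>>> step_arm:
  series: [-4, 1, 0, 0, 1, -3, 1, 0, 0, 1, 0, 0, 0, 0, 1]

```text
clock: 21.32
eef_pos: [688.5, 6.1, 131.0]
eef_rot: [3.141, 0.001, 2.874]
wrist_force: [-0.1, -0.1, -0.1]
finger_gap: 0.7
finger_force: 0.0
```

```bash
python3 - <<'E'
from h import *
s=manip.read_state(); print(s['eef_pos'],s['wrist_force'],s['finger_force'])
a=[]
for n in ('scene','top','wrist'): p,d,i=shot(n); a.append(p)
f=lambda c:cv2.resize(c,(400,300),interpolation=cv2.INTER_CUBIC)
cv2.imwrite('pics/m6.png',np.vstack([np.hstack([f(a[0][125:200,190:290]),f(a[1][130:205,170:270])]),np.hstack([f(a[2]),f(a[2][180:330,156:356])])]))
E
```

```text
[688.47009206   6.09344882 130.96805708] [-0.08934488 -0.07413937 -0.05747796] 0.0
```

View pics/m6.png

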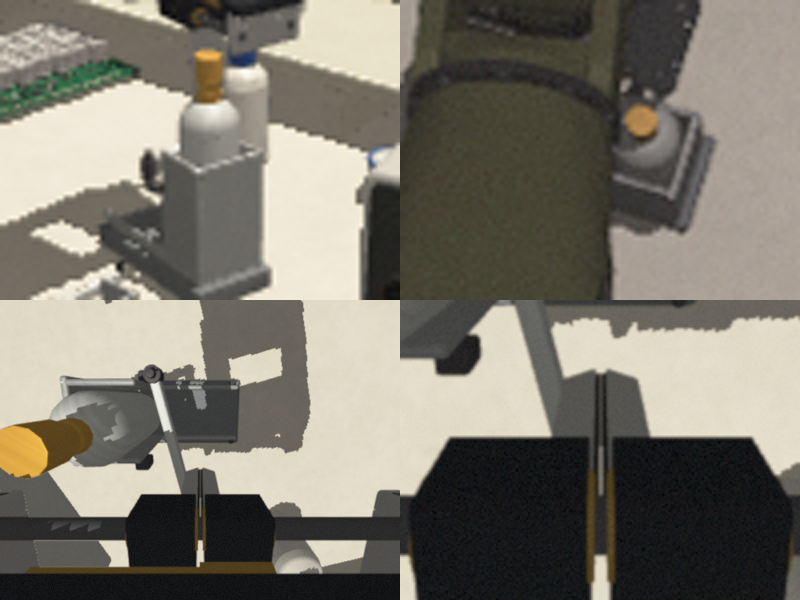

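>>> step_arm:
  series: [-0.9, -1.7, 1, 0, 1, -0.8, -1.8, 1, 0, 1, 0.6, -4.4, 0, 0, 1, 0.7, -4.5, 0, 0, 1, 0, 0, 0, 0, 1]

```text
clock: 22.1
eef_pos: [688.0, -6.7, 132.8]
eef_rot: [-3.142, 0.0, 2.873]
wrist_force: [-0.1, 0.6, -0.6]
finger_gap: 0.6
finger_force: 0.0
```

>>> step_arm:
  series: [-0.2, -3, 0, 0, 1, 0, 0, 0, 0, 1]

```text
clock: 22.35
eef_pos: [687.7, -9.4, 132.8]
eef_rot: [-3.142, -0.0, 2.874]
wrist_force: [0.7, 0.8, 0.5]
finger_gap: 0.7
finger_force: 0.0
```

>>> step_arm:
  series: [-0.2, -3, 0, 0, 1, 0, 0, 0, 0, 1]

```text
clock: 22.6
eef_pos: [687.5, -12.4, 132.8]
eef_rot: [-3.142, -0.0, 2.874]
wrist_force: [-0.7, -0.5, 0.3]
finger_gap: 0.8
finger_force: 0.1
```

>>> step_arm:
  series: [-0.5, -1.9, 0, 0, 1, 0, 0, 0, 0, 1]

```text
clock: 22.85
eef_pos: [687.1, -14.2, 132.9]
eef_rot: [-3.142, 0.0, 2.874]
wrist_force: [0.2, -0.2, -0.0]
finger_gap: 0.3
finger_force: 0.1
```

>>> step_arm:
  series: [-0.4, -1.5, 0, 0, 1, 0, 0, 0, 0, 1]

```text
clock: 23.1
eef_pos: [686.6, -15.7, 132.9]
eef_rot: [-3.142, 0.0, 2.874]
wrist_force: [0.9, -0.1, 1.1]
finger_gap: 0.5
finger_force: 0.1
```

>>> step_arm:
  series: [-0.4, -1.5, 0, 0, 1, 0, 0, 0, 0, 1]

```text
clock: 23.35
eef_pos: [686.2, -17.2, 132.8]
eef_rot: [-3.142, 0.0, 2.874]
wrist_force: [1.1, -0.4, -0.5]
finger_gap: 0.7
finger_force: 0.1
```

>>> step_arm:
  series: [-0.4, -1.5, 0, 0, 1, 0, 0, 0, 0, 1]

```text
clock: 23.6
eef_pos: [685.8, -18.7, 132.8]
eef_rot: [-3.142, -0.0, 2.874]
wrist_force: [0.2, 0.0, 0.4]
finger_gap: 0.6
finger_force: 0.1
```

>>> step_arm:
  series: [-0.4, -1.5, 0, 0, 1, 0, 0, 0, 0, 1]

```text
clock: 23.85
eef_pos: [685.5, -19.9, 132.9]
eef_rot: [3.141, 0.0, 2.874]
wrist_force: [1.1, 2.3, -0.5]
finger_gap: 0.1
finger_force: 1.1
```

>>> step_arm:
  series: [-0.4, -1.5, 0, 0, 1, 0, 0, 0, 0, 1]

```text
clock: 24.1
eef_pos: [685.3, -20.5, 133.1]
eef_rot: [3.14, 0.001, 2.874]
wrist_force: [2.1, 6.7, 1.5]
finger_gap: 0.5
finger_force: 3.4
```

```bash
python3 - <<'E'
from h import *
s=manip.read_state(); print(s['eef_pos'],s['wrist_force'],s['finger_force'])
a=[]
for n in ('scene','top','wrist'): p,d,i=shot(n); a.append(p)
f=lambda c:cv2.resize(c,(400,300),interpolation=cv2.INTER_CUBIC)
cv2.imwrite('pics/m7.png',np.hstack([f(a[0][125:200,190:290]),f(a[2])]))
P,p=pts('wrist')
o=np.array([617,-73.2]);e=np.array([.263,.965]);n=np.array([-.965,.263])
q=P.reshape(-1,3); h=np.c_[(q[:,:2]-o)@e,(q[:,:2]-o)@n,q[:,2]]
g=h[(h[:,2]>107)&(h[:,2]<117)&(h[:,0]>50)&(h[:,0]<110)&(h[:,1]>-60)&(h[:,1]<24)]; print(len(g))
if len(g)>8: k=np.polyfit(g[:,1],g[:,0],1); print(k,g.min(0),g.max(0),np.polyval(k,36))
E
```

```text
[685.2975227  -20.50339896 133.13836494] [2.05474059 6.69328724 1.53123672] 3.396519720554352
1479
[-3.44492965e-02  5.77748764e+01] [ 50.0169405  -51.9829158  107.06778957] [ 78.73732421  23.99763443 116.86666824] 56.5347017605052
```

View pics/m7.png

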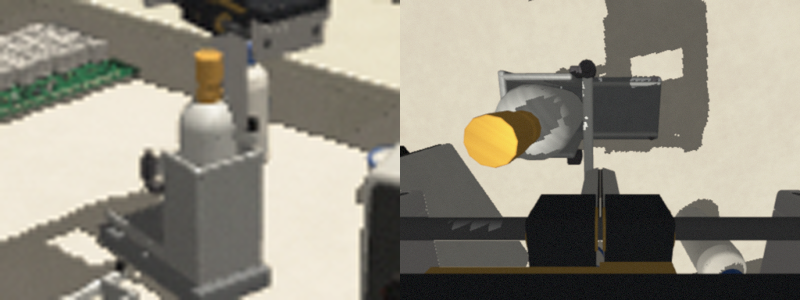

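>>> step_arm:
  series: [-0.3, -1, 0, 0, 1, 0, 0, 0, 0, 1]

```text
clock: 24.5
eef_pos: [685.2, -20.9, 133.3]
eef_rot: [3.139, 0.001, 2.875]
wrist_force: [3.7, 11.0, 1.6]
finger_gap: 0.4
finger_force: 4.8
```

>>> step_arm:
  series: [1, 3.8, 0, 0, 1, 1.6, 5.8, 0, 0, 1, 2.6, 9.6, 0, 0, 1, 0, 0, 20, 0, 1, 0, 0, 30, 0, 1, 0, 0, 40, 0, 1, 0, 0, 50, 0, 1, 0, 30, 30, 0, 1, -30, 50, 0, 0, 1, -40, 50, 0, 0, 1, -40, 50, 0, 0, 1, -40, 50, 0, 0, 1, 0, 0, 0, 0, 1, 0, 0, 0, 0, 1]

```text
clock: 26.25
eef_pos: [543.1, 222.7, 304.0]
eef_rot: [3.141, 0.001, 2.874]
wrist_force: [-0.4, -0.1, 0.7]
finger_gap: 0.2
finger_force: 0.0
```

```bash
python3 - <<'E'
from h import *
s=manip.read_state(); print(s['clock'],s['eef_pos'],s['wrist_force'])
shot('top'); P,p=pts('top')
o=np.array([617,-73.2]);e=np.array([.263,.965]);n=np.array([-.965,.263])
q=P.reshape(-1,3); h=np.c_[(q[:,:2]-o)@e,(q[:,:2]-o)@n,q[:,2]]
g=h[(h[:,2]>96)&(h[:,2]<118)&(h[:,0]>52)&(h[:,0]<90)&(h[:,1]>-75)&(h[:,1]<30)]; print(len(g))
if len(g)>8: k=np.polyfit(g[:,1],g[:,0],1); print('gate slope',k,g.min(0).round(),g.max(0).round())
v=h[(h[:,2]>190)&(h[:,2]<215)&(np.abs(h[:,0]-25)<40)&(np.abs(h[:,1])<40)]; print('valve top',len(v),v.mean(0),v.max(0))
b=q[(np.abs(q[:,0]-462)<40)&(np.abs(q[:,1]+242)<40)&(q[:,2]>60)]; print('bottle',len(b),b.mean(0),b[:,2].max())
E
python3 up.py
```

```text
26.25 [543.10279006 222.66196976 303.97777439] [-0.35721632 -0.05969747  0.67989915]
95
gate slope [6.73925801e-03 5.91630984e+01] [ 52. -66. 104.] [ 64.  30. 118.]
valve top 58 [ 26.16100824   2.45331677 204.26190675] [ 36.30214118  12.32749224 212.69029159]
bottle 99 [ 463.8208974  -246.88634563   72.28353497] 90.0084399238699
scene [ 6.24965e+02 -5.08900e+01 -1.40000e-02  3.00000e-02] 1.1074542671853964
wrist [ 6.23716e+02 -4.90950e+01 -0.00000e+00  7.50000e-02] 0.32728702120529224
top [ 6.21893e+02 -4.78890e+01  2.34000e-01  1.99000e-01] 3.9037044800604597
```

The gate is shut (slope about 0), the cylinder is upright with its top at about 205 mm, the bottle is standing, and the arm is clear. I'm handing the job in.

```bash
python3 -c "
from cell import manip; print(manip.sign_off())"
```

```text
the job is handed in; nothing more can be done
None
```

I handed the job in at about 26 s: the cylinder stands upright against the stop, the gate is shut, the amber bottle is still standing and the arm touches nothing; while closing the gate, the finger briefly wedged against the handle pin (about 43 N at the wrist), which I backed off and cleared.

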